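Tip the walnuts out of the flap-front caddy into the bowl

ROBOT

A 7-joint arm with a two-finger parallel gripper is mounted at the origin on the work surface. World frame = base frame: x ahead of the robot, y to its left, z up, the work surface at z = 0. Lengths are in m, angles in degrees, forces in N, time in s.
With the tool pointing down it reaches from about 0.425 to 0.875 m from the base axis. Payload 4.7 kg.
Tool frame: the origin (TCP) lies midway between the tips of the shut fingers; the grasp point (between the pads) lies 19 mm behind it; z points along the fingers, x is the direction in which the jaws open and shut, and the axes are right-handed (so a half turn about z gives the same grasp; the last joint's range is limited). The gripper opens to 87 mm and grips with 3 to 60 N. Pads are 19 mm wide; open, the fingers measure 117 mm over their backs; the gripper's body (75 mm by 190 mm) begins 51 mm behind the grasp point.
Start: joints at [-69.322, 18.392, -4.016, 83.108, 1.295, 78.541, -3.26], TCP at [0.221, 0.611, 0.223] pointing down, gripper open.
Joint ranges: [-163.93, 163.93], [-17.29, 119.83], [-79.2, 71.16], [3.27, 140.29], [-89.18, 269.18], [5.43, 117.66], [-154.24, 154.24]. Speed limits (degrees/s): [147.25, 147.25, 180, 180, 180, 180, 180].

INTERFACE

Orientations are given as [roll, pitch, yaw] about the fixed x, y, z axes, in that order (R = Rz(yaw) Ry(pitch) Rx(roll)).
In Python, from cell import telemetry, optics, env gives the robot as it stands.
- The arm moves only by the tool arm_command, never from a script. Its arguments are lists of equal length, an entry for each row: "translation": the shift along the tool's x, y, z in cm, a list of three; "twist": the turn about the tool's z in degrees. In form: {"translation": [[x, y, z], ...], "twist": [twist, ...]}. A call has 1 to 10 rows; each row shifts and turns the pose as measured when the row begins, along the tool's axes as they then stand; what a row does not reach is not made up. A row lasts 1/8 s, in which the tool goes at most 62.5 mm and 10.7 degrees, less where a joint would pass 70% of its speed; a pose out of reach is approached as far as the arm can. A call is refused whole if a number of a shift passes 6.25 or a number of a turn 10.7, either way. A call with a gripper value outside its range is refused whole. "grip" is the opening in per cent of the stroke, from 0 (shut) to 100 (fully open), set as the call begins (left out, the last holds). The fingers move at their own pace and stop on an object; "force" is the grip in N (left out, the last holds). Time passes only in rows, so rows that do not move let the fingers close. It gives the time, the measured TCP pose, the force and the opening at its end, in the units of the state.
- telemetry.get_obs(): the state, without advancing time (a new reading comes with each control period).
- optics.read_camera(name): name is "scene" or "top" or "wrist"; returns a dict with "img" (384x512x3 uint8, blue, green, red), "fx", "fy", "cx", "cy" (pixels), "extrinsics" (4x4, takes a point from camera to world coordinates); the wrist camera has in their place "hand_eye" (4x4, takes a point from camera to tool coordinates, whose origin is the TCP and whose axes are the tool frame's). Camera axes: x right, y up, looking along -z (the intrinsics and any distortion apply to the point x, -y, -z); pixel columns grow to the right and rows downward; lengths in m; the calibration is good to about 2 mm. A picture is of the moment at which its call begins: read the wrist's pose just before it. There is no depth.
- env.sign_off(): hands the job in, once; it reports no verdict.
The state is a dict: "time_s": time; "qpos": joint angles; "joint_velocities": joint speeds; "effort": joint torques, N m; "tool_pos": TCP position; "tool_rot": TCP orientation; "force": force on the tool from outside, world axes, zero at the start; "wrist_torque": the same for the moment, N m; "grip_width": finger opening in m.
Only numpy, scipy, OpenCV 4.12 (cv2) and the standard library are available. Lean on these libraries where they do the work, as an engineer would, in place of code of your own. Each camera call takes 0.05 s, during which the arm holds its last target. There are 200 camera calls.

TASK

Two walnuts are left in the low steel caddy with the hanging front flap (the shorter of the two caddies). Pick it up and, from low over the white bowl, tip it flap side down just far enough that the flap swings open and both walnuts roll out into the bowl, never turning it upside down; then stand the caddy upright on the counter again, leaving the bowl where it is.

Things in the scene. Friction and masses are not known exactly. Their poses are not given: they have to be found in the camera images.
- caddy: Low steel box, x 90, y 52, z 84 mm, 0.26 kg; flat sides, gripped from above across y in the upper half. Origin: centre of underside, z up. Front is the -x face, towards the robot within 0.5 rad (black strip on the clear top's front edge): its mouth, from a lip 14 mm up to 66 mm, is shut by a black flap hanging from its top. Tipped front down by 0.2 rad the flap starts to open; 0.7 rad empties it.
- bowl: White ceramic bowl, loose, 0.5 kg, 156 mm across the rim, 60 mm tall, standing between the low caddy and an empty, unwanted one of the same build that is 66 mm wide and 140 mm tall (either may be on the left). Origin at the centre of its underside, z up.
- walnut1: A walnut, 28 mm thick, 34 mm long, 12 g, loose at the back of the low caddy, whose inner floor slopes 8 degrees down to the back, so that it stays in while level and rolls out over the lip when the caddy is tipped. Origin at its centre; its axes turn as it rolls.
- walnut2: A second walnut of the same size and mass, in the low caddy just in front of the first. Origin at its centre; its axes turn as it rolls.
There are look-alikes about, which are no part of the job. What is shaped like the bowl but blue or purple is not meant.

How it is judged (in metres and radians):
On the way, in this order (a step that is already met when the one before it is completed fails the run):
1. the low caddy is lifted clear of the counter with both walnuts still in it (height (world z) of caddy above 0.03 m and distance between each of walnut1, walnut2 and caddy below 0.07 m), for 0.2 s.
2. both walnuts lie in the bowl (horizontal distance between each of walnut1, walnut2 and bowl below 0.07 m and z of each of walnut1, walnut2 in the frame of bowl below 0.055 m), for 0.2 s.
At the end, for the whole second after the job is handed in: both walnuts lie in the bowl (centres within 70 mm of its axis and below its rim), the low caddy stands released, upright (within 8 degrees) and at rest on the counter, and the bowl stands upright within 40 mm of where it was (all of step 2 and angle between each of caddy, bowl's own z axis and vertical below 0.15 rad and height (world z) of caddy between -0.008 and 0.008 m and linear speed of caddy below 0.02 m/s and distance of bowl from where it was at the start of the episode below 0.04 m); the robot touches nothing.
It fails at once if the low caddy is turned upside down (more than 115 degrees from upright) (angle between caddy's own z axis and vertical above 2 rad).
It fails at once if the caddy is tipped (by more than 35 degrees) from too high, its underside's centre more than 270 mm above the counter (angle between caddy's own z axis and vertical above 0.61 rad and height (world z) of caddy above 0.27 m).
It fails at once if the bowl is knocked away, more than 60 mm from its place (distance of bowl from where it was at the start of the episode above 0.06 m).
It also fails if it takes over 53 s, if anything falls off the work surface, if the arm or the gripper's body presses on something with over 40 N, if the wrist force passes 120 N, or if a joint passes its speed limit or range.

## Working session

There is one attempt and no reset: what is moved stays moved. The work goes in short steps, Python scripts to look and compute and a tool call to move; the robot and the scene stay as the last step left them, time stands still between calls to the robot, and variables do not carry over. Pictures are saved under pics/ and viewed, about 8 in all and at most 12, crops included, and the job is handed in when it is done.

Besides the shell and the picture viewer there is one more tool, called after "Call:" by a JSON object that holds its "method" and its "body", one argument or row to a line. arm_command: Moves the arm, as the interface text tells. Its arguments: {"type":"object","properties":{"translation":{"type":"array","items":{"type":"array","items":{"type":"number"}}},"twist":{"type":"array","items":{"type":"number"}},"grip":{"type":"number"},"force":{"type":"number"}},"required":["translation","twist"]}

```bash
mkdir -p pics; ls
python3 - <<'E'
from cell import telemetry, optics, env
import cv2,numpy as np
o=telemetry.get_obs();print({k:np.round(v,3) for k,v in o.items()})
for n in("scene","top"):
    c=optics.read_camera(n);cv2.imwrite(f"pics/{n}0.png",c["img"])
    print(n,{k:np.round(v,4) for k,v in c.items() if k!="img"})
a=cv2.imread("pics/scene0.png");b=cv2.imread("pics/top0.png")
E
```

```text
pics
{'time_s': np.float64(0.0), 'qpos': array([-69.322,  18.44 ,  -4.016,  83.174,   1.295,  78.542,  -3.26 ]), 'joint_velocities': array([ 0.056, -0.041, -0.074, -0.022,  0.02 ,  0.005, -0.158]), 'effort': array([-0.0000e+00, -4.9128e+01, -4.0400e-01, -3.1253e+01, -6.4000e-02,
        4.4000e-02,  0.0000e+00]), 'tool_pos': array([0.221, 0.611, 0.221]), 'tool_rot': array([1.79994e+02, 1.11000e-01, 7.01320e+01]), 'force': array([-0.15 ,  0.203,  0.975]), 'wrist_torque': array([-0.011, -0.03 ,  0.   ]), 'grip_width': np.float64(0.087)}
scene {'fx': np.float64(428.8615), 'fy': np.float64(428.8615), 'cx': np.float64(251.9996), 'cy': np.float64(196.7845), 'extrinsics': array([[-0.8336, -0.4092,  0.371 ,  0.9281],
       [ 0.5523, -0.6111,  0.5671,  0.7416],
       [-0.0053,  0.6776,  0.7354,  1.0357],
       [ 0.    ,  0.    ,  0.    ,  1.    ]])}
top {'fx': np.float64(475.1312), 'fy': np.float64(475.1312), 'cx': np.float64(253.5522), 'cy': np.float64(196.6521), 'extrinsics': array([[-0.0269,  0.9962, -0.0829,  0.3463],
       [-0.9996, -0.0275, -0.0062, -0.0095],
       [-0.0085,  0.0827,  0.9965,  1.4238],
       [ 0.    ,  0.    ,  0.    ,  1.    ]])}
```

View pics/top0.png

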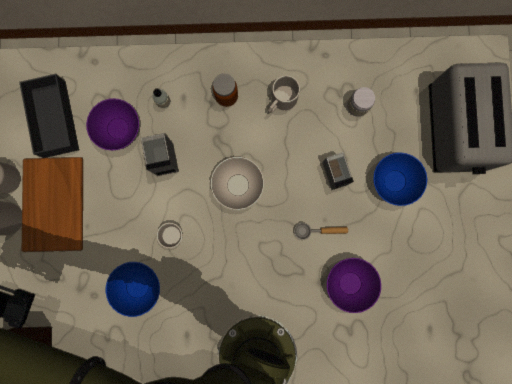

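View pics/scene0.png

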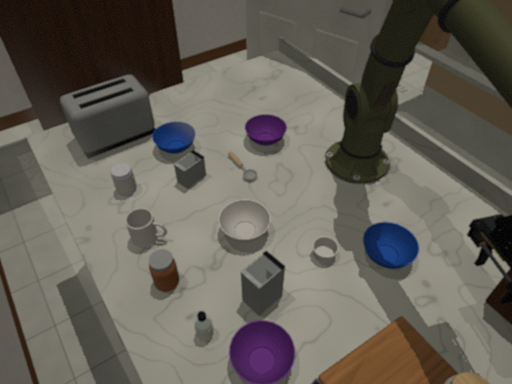

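```bash
cat > h.py <<'E'
from cell import telemetry, optics, env
import cv2,numpy as np
from scipy.spatial.transform import Rotation as R
def ray(c,uv,z,T=None):
    T=c["extrinsics"] if T is None else T
    d=T[:3,:3]@np.array([(uv[0]-c["cx"])/c["fx"],-(uv[1]-c["cy"])/c["fy"],-1]);o=T[:3,3]
    return o+d*(z-o[2])/d[2]
def tool():
    o=telemetry.get_obs();T=np.eye(4);T[:3,:3]=R.from_euler("xyz",o["tool_rot"],degrees=True).as_matrix();T[:3,3]=o["tool_pos"];return T,o
def proj(c,p,T=None):
    T=c["extrinsics"] if T is None else T
    q=T[:3,:3].T@(np.asarray(p)-T[:3,3]);return np.array([c["cx"]+c["fx"]*q[0]/-q[2],c["cy"]-c["fy"]*q[1]/-q[2]])
E
python3 - <<'E'
from h import *
c=optics.read_camera("top");im=c["img"]
s=optics.read_camera("scene")["img"]
big=lambda a:cv2.resize(a,(400,400),interpolation=cv2.INTER_CUBIC)
cv2.imwrite("pics/crop.png",np.hstack([big(im[140:200,305:365]),big(s[140:200,160:220])]))
# bowl: bright low-sat blob around (236,183)
hsv=cv2.cvtColor(im,cv2.COLOR_BGR2HSV)
print("bowl px",hsv[183,236],hsv[165,236],hsv[183,205],hsv[170,215])
e=cv2.HoughCircles(cv2.GaussianBlur(im[140:230,190:285,2],(3,3),0),cv2.HOUGH_GRADIENT,1,30,param1=80,param2=12,minRadius=22,maxRadius=32);print(e)
if e is not None:
    u=e[0,0,:2]+[190,140];print("bowl",u,ray(c,u,.06), "r",e[0,0,2]/475*1.36)
print("low",ray(c,(337,169),.084),ray(c,(157,153),.14))
E
```

```text
bowl px [ 23  43 167] [ 17  59 135] [ 20  58 158] [ 18  46 133]
[[[47.5 43.5 24.6]]]
bowl [237.5 183.5] [0.49914926 0.044318   0.06      ] r 0.07043368
low [ 0.52999139 -0.24010129  0.084     ] [0.58024541 0.25945226 0.14      ]
```

View pics/crop.png

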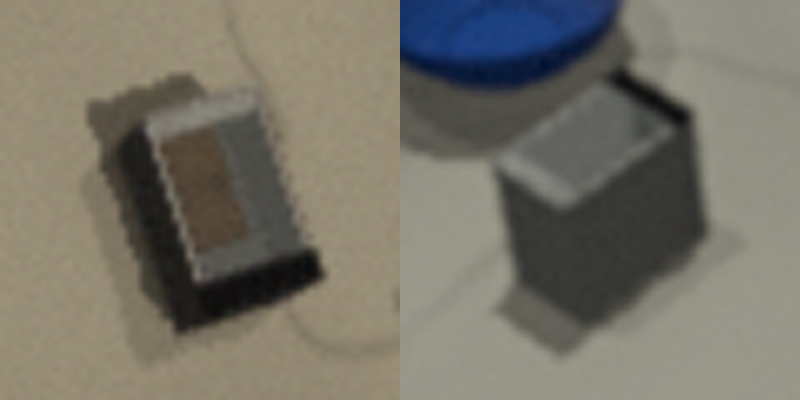

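```bash
cat >> h.py <<'E'
def plan(p,yaw,n,start=None):
    """rows taking tool (pointing down) from its pose to p,yaw in n equal rows"""
    T,o=tool();a,y=(o["tool_pos"],o["tool_rot"][2]) if start is None else start
    d=(np.array(p)-a)/n;dy=((yaw-y+180)%360-180)/n;X=[]
    for i in range(n):
        t=np.radians(y+dy*i);X.append([round(100*(d[0]*np.cos(t)+d[1]*np.sin(t)),1),round(100*(d[0]*np.sin(t)-d[1]*np.cos(t)),1),round(-100*d[2],1)])
    print(X,[round(-dy,1)]*n);return np.array(p),yaw
E
python3 - <<'E'
from h import *
s=plan([.50,.25,.26],0,10)
plan([.53,-.24,.26],-70,10,s)
c=optics.read_camera("top")
k=[np.array(p)/6.667+[305,140] for p in[(145,118),(258,88),(320,250)]]
w=[ray(c,q,.084) for q in k];print(np.round(w,3),[np.linalg.norm(w[0]-w[1]),np.linalg.norm(w[2]-w[1])])
x=w[1]-w[2];print(np.degrees(np.arctan2(x[1],x[0])))
h=optics.read_camera("wrist");print(h["fx"],h["cx"],h["cy"],np.round(h["hand_eye"],3))
E
```

```text
[[np.float64(-2.4), np.float64(3.9), np.float64(-0.4)], [np.float64(-2.0), np.float64(4.1), np.float64(-0.4)], [np.float64(-1.4), np.float64(4.3), np.float64(-0.4)], [np.float64(-0.9), np.float64(4.5), np.float64(-0.4)], [np.float64(-0.3), np.float64(4.5), np.float64(-0.4)], [np.float64(0.2), np.float64(4.6), np.float64(-0.4)], [np.float64(0.8), np.float64(4.5), np.float64(-0.4)], [np.float64(1.3), np.float64(4.4), np.float64(-0.4)], [np.float64(1.8), np.float64(4.2), np.float64(-0.4)], [np.float64(2.3), np.float64(3.9), np.float64(-0.4)]] [np.float64(7.0), np.float64(7.0), np.float64(7.0), np.float64(7.0), np.float64(7.0), np.float64(7.0), np.float64(7.0), np.float64(7.0), np.float64(7.0), np.float64(7.0)]
[[np.float64(0.3), np.float64(4.9), np.float64(-0.0)], [np.float64(0.9), np.float64(4.8), np.float64(-0.0)], [np.float64(1.5), np.float64(4.7), np.float64(-0.0)], [np.float64(2.0), np.float64(4.5), np.float64(-0.0)], [np.float64(2.6), np.float64(4.2), np.float64(-0.0)], [np.float64(3.1), np.float64(3.8), np.float64(-0.0)], [np.float64(3.5), np.float64(3.4), np.float64(-0.0)], [np.float64(3.9), np.float64(3.0), np.float64(-0.0)], [np.float64(4.2), np.float64(2.5), np.float64(-0.0)], [np.float64(4.5), np.float64(2.0), np.float64(-0.0)]] [7.0, 7.0, 7.0, 7.0, 7.0, 7.0, 7.0, 7.0, 7.0, 7.0]
[[ 0.563 -0.212  0.084]
 [ 0.575 -0.261  0.084]
 [ 0.504 -0.284  0.084]] [np.float64(0.05003571116049114), np.float64(0.07409322730915013)]
18.362190397400244
289.1688048186369 252.40125178611194 190.32793786159516 [[ 1.     0.     0.001 -0.001]
 [ 0.001 -0.962 -0.275 -0.076]
 [ 0.     0.275 -0.962 -0.161]
 [ 0.     0.     0.     1.   ]]
```

Call:
{"method": "arm_command", "body": {
  "translation": [
    [-2.4,3.9,-0.4],
    [-2.0,4.1,-0.4],
    [-1.4,4.3,-0.4],
    [-0.9,4.5,-0.4],
    [-0.3,4.5,-0.4],
    [0.2,4.6,-0.4],
    [0.8,4.5,-0.4],
    [1.3,4.4,-0.4],
    [1.8,4.2,-0.4],
    [2.3,3.9,-0.4]
  ],
  "twist": [7,7,7,7,7,7,7,7,7,7]
}}

```text
time_s: 1.55
tool_pos: [0.4998, 0.2391, 0.2622]
tool_rot: [-179.9, 0.1, -1.6]
force: [0.8, 0.7, -0.7]
grip_width: 0.0871
```

Call:
{"method": "arm_command", "body": {
  "translation": [
    [0.3,4.9,0],
    [0.9,4.8,0],
    [1.5,4.7,0],
    [2.0,4.5,0],
    [2.6,4.2,0],
    [3.1,3.8,0],
    [3.5,3.4,0],
    [3.9,3.0,0],
    [4.2,2.5,0],
    [4.5,2.0,0]
  ],
  "twist": [7,7,7,7,7,7,7,7,7,7]
}}

```text
time_s: 2.8
tool_pos: [0.5076, -0.2671, 0.2627]
tool_rot: [-179.6, 0.2, -73.9]
force: [0.4, -0.7, -0.1]
grip_width: 0.0868
```

Run:
```python
from h import *
T,o=tool();c=optics.read_camera("wrist");cv2.imwrite("pics/w1.png",c["img"])
np.save("w1.npy",T@c["hand_eye"]);M=T@c["hand_eye"]
print(o["tool_pos"],o["tool_rot"],o["qpos"].round(0))
print(proj(c,[.53,-.24,.084],M))
```

```text
[ 0.50761427 -0.26709585  0.26274192] [-1.79561741e+02  1.51996383e-01 -7.39146122e+01] [-16.  10.  47.  93.  -8.  81. -42.]
[235.71279145 149.08402866]
```

View pics/w1.png

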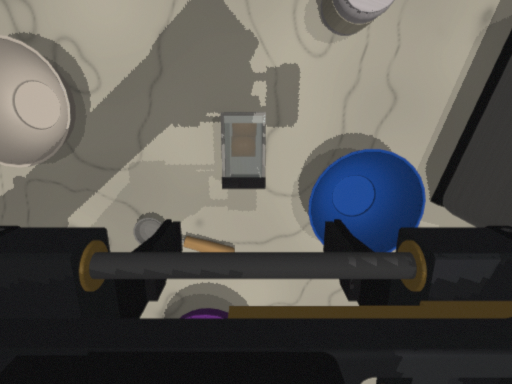

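Run:
```python
from h import *
c=optics.read_camera("wrist");M=np.load("w1.npy");im=cv2.imread("pics/w1.png")
cv2.imwrite("pics/c2.png",cv2.resize(im[95:205,195:295],(600,660)[:2],interpolation=cv2.INTER_CUBIC)[:600])
k=[(222,113),(265,112),(267,188),(221,188)]
w=np.array([ray(c,q,.084,M) for q in k]);print(w.round(4),w.mean(0))
print([np.linalg.norm(w[i]-w[(i+1)%4]).round(4) for i in range(4)])
x=w[:2].mean(0)-w[2:].mean(0);print(np.degrees(np.arctan2(x[1],x[0])))
g=cv2.GaussianBlur(im,(3,3),0);hsv=cv2.cvtColor(g,cv2.COLOR_BGR2HSV)
# bowl rim by canny points in left region, fit circle at z=.06
t=optics.read_camera("top")
for nm,cam,T,box,ctr in(("wrist",c,M,(25,180,0,85),None),("top",t,t["extrinsics"],(145,222,198,275),None)):
    img=cam["img"] if nm=="top" else im
    e=cv2.Canny(cv2.GaussianBlur(img,(3,3),0),40,100);v,u=np.nonzero(e[box[0]:box[1],box[2]:box[3]])
    P=np.array([ray(cam,(a+box[2],b+box[0]),.06,T)[:2] for a,b in zip(u,v)])
    best=None
    rng=np.random.default_rng(0)
    from scipy.optimize import least_squares
    for x0 in np.arange(.45,.56,.003):
        for y0 in np.arange(0,.09,.003):
            s=(abs(np.hypot(*(P-[x0,y0]).T)-.078)<.003).sum()
            if best is None or s>best[0]:best=(s,x0,y0)
    f=least_squares(lambda q:np.hypot(*(P-q).T)-.078,best[1:],loss="soft_l1",f_scale=.001);print(nm,best,len(P),f.x)
```

```text
[[ 0.5652 -0.2143  0.084 ]
 [ 0.5797 -0.2609  0.084 ]
 [ 0.4949 -0.289   0.084 ]
 [ 0.4794 -0.2352  0.084 ]] [ 0.52981448 -0.24984635  0.084     ]
[np.float64(0.0488), np.float64(0.0893), np.float64(0.056), np.float64(0.0883)]
15.983309980891416
wrist (np.int64(325), np.float64(0.5010000000000001), np.float64(0.045)) 1014 [0.50303797 0.0465574 ]
top (np.int64(150), np.float64(0.5010000000000001), np.float64(0.051000000000000004)) 565 [0.50195607 0.04994836]
```

View pics/c2.png

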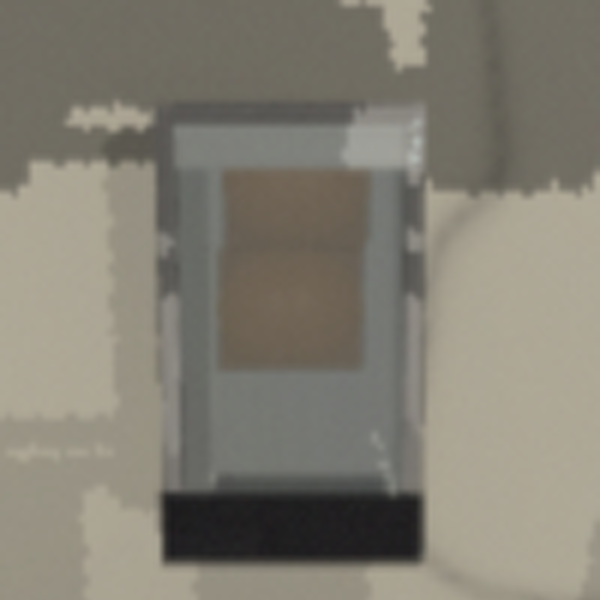

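```bash
python3 - <<'E' | sed 's/np.float64(\([-0-9.]*\))/\1/g'
from h import *
s=plan([.561,-.241,.20],-74,2)
plan([.561,-.241,.041],-74,4,s)
E
```

```text
[[-0.6, -3.0, 3.1], [-0.6, -3.0, 3.1]] [-0.0, -0.0]
[[0.0, -0.0, 4.0], [0.0, -0.0, 4.0], [0.0, -0.0, 4.0], [0.0, -0.0, 4.0]] [-0.0, -0.0, -0.0, -0.0]
```

Call:
{"method": "arm_command", "body": {
  "translation": [
    [-0.6,-3.0,3.1],
    [-0.6,-3.0,3.1],
    [0,0,2],
    [0,0,2],
    [0,0,2],
    [0,0,2]
  ],
  "twist": [0,0,0,0,0,0]
}}

```text
time_s: 3.7
tool_pos: [0.5668, -0.2325, 0.1178]
tool_rot: [-179.2, 0.2, -73.4]
force: [0.3, -0.0, 0.3]
grip_width: 0.0867
```

Call:
{"method": "arm_command", "body": {
  "translation": [
    [0.6,0.8,0],
    [0,0,0.5],
    [0,0,2],
    [0,0,2],
    [0,0,2]
  ],
  "twist": [0.5,0,0,0,0]
}}

```text
time_s: 4.32
tool_pos: [0.5617, -0.2416, 0.0496]
tool_rot: [-179.1, 0.2, -74.0]
force: [-1.0, -1.3, -0.4]
grip_width: 0.0871
```

Call:
{"method": "arm_command", "body": {
  "translation": [
    [0,0,0.8],
    [0,0,0]
  ],
  "twist": [0,0]
}}

```text
time_s: 4.58
tool_pos: [0.5602, -0.2408, 0.0382]
tool_rot: [-179.3, 0.3, -74.0]
force: [0.2, -0.3, 0.4]
grip_width: 0.0871
```

Call:
{"method": "arm_command", "body": {
  "translation": [
    [0,0,0],
    [0,0,0],
    [0,0,0],
    [0,0,0],
    [0,0,0]
  ],
  "twist": [0,0,0,0,0],
  "grip": 0,
  "force": 40
}}

```text
time_s: 5.2
tool_pos: [0.5617, -0.241, 0.0402]
tool_rot: [-179.2, 0.2, -74.0]
force: [-0.0, 0.2, -1.4]
grip_width: 0.0518
```

Gripped at 52 mm. Lift firmly.

Call:
{"method": "arm_command", "body": {
  "translation": [
    [0,0,-0.5],
    [0,0,-1],
    [0,0,-1.5],
    [0,0,-2],
    [0,0,-2],
    [0,0,-2],
    [0,0,-2],
    [0,0,-1],
    [0,0,0],
    [0,0,0]
  ],
  "twist": [0,0,0,0,0,0,0,0,0,0]
}}

```text
time_s: 6.45
tool_pos: [0.5599, -0.2425, 0.17]
tool_rot: [-179.0, 0.2, -74.1]
force: [-0.7, 0.1, -2.9]
grip_width: 0.0517
```

Run:
```python
from h import *
T,o=tool();print(T.round(3),o["force"],o["wrist_torque"],o["grip_width"])
s=optics.read_camera("scene");u=proj(s,T[:3,3]);print(u)
a,b=int(u[0]),int(u[1]);a=max(a,90);b=max(b,90)
cv2.imwrite("pics/l1.png",cv2.resize(s["img"][b-80:b+80,a-90:a+90],(720,600)))
```

```text
[[ 0.275 -0.961  0.015  0.56 ]
 [-0.962 -0.275  0.008 -0.243]
 [-0.003 -0.017 -1.     0.17 ]
 [ 0.     0.     0.     1.   ]] [-0.68697984  0.1333914  -2.86065812] [-0.09500177  0.07763847 -0.01230673] 0.05171776455343372
[177.28330662 143.51443499]
```

View pics/l1.png

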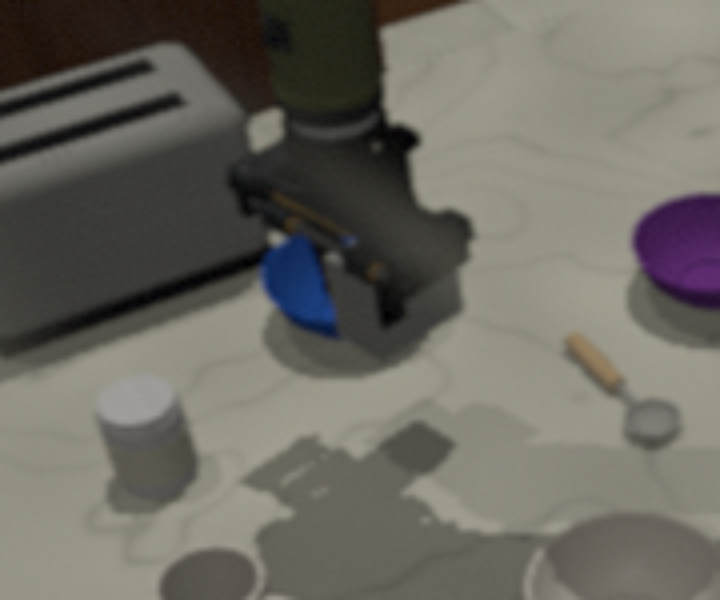

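Call:
{"method": "arm_command", "body": {
  "translation": [
    [-1.5,-0.4,0],
    [-2.5,-0.7,0],
    [-3.5,-0.9,0],
    [-3.9,-1.1,0],
    [-3.9,-1.1,0],
    [-3.9,-1.1,0],
    [-3.5,-0.9,0],
    [-3,-0.8,0],
    [-2,-0.5,0],
    [-1,-0.2,0]
  ],
  "twist": [0,0,0,0,0,0,0,0,0,0]
}}

```text
time_s: 7.75
tool_pos: [0.5481, 0.0747, 0.166]
tool_rot: [-179.7, 0.5, -73.7]
force: [-0.6, -0.8, -2.9]
grip_width: 0.0517
```

Call:
{"method": "arm_command", "body": {
  "translation": [
    [0,0,0],
    [0,0,0]
  ],
  "twist": [0,0]
}}

```text
time_s: 8.0
tool_pos: [0.5475, 0.0747, 0.1655]
tool_rot: [-179.7, 0.5, -73.7]
force: [-0.5, 0.1, -2.7]
grip_width: 0.0518
```

Call:
{"method": "arm_command", "body": {
  "translation": [
    [1.3,-0.4,0.5],
    [0,0,0],
    [0,0,0]
  ],
  "twist": [0,0,0],
  "force": 15,
  "grip": 0
}}

```text
time_s: 8.38
tool_pos: [0.5558, 0.0591, 0.1599]
tool_rot: [-179.8, 0.4, -74.0]
force: [0.3, -0.5, -2.3]
grip_width: 0.0523
```

```bash
cat > st.py <<'E'
from h import *
T,o=tool();c=optics.read_camera("scene");cv2.imwrite("pics/now.png",c["img"])
t=np.array(o["wrist_torque"])-[-.011,-.03,0];ax=T[:3,0];print(o["tool_pos"].round(4),o["force"].round(2),t.round(3),"about jaw axis",(t@ax).round(3),o["grip_width"].round(4))
try:
    p=cv2.imread("pics/prev.png");d=cv2.absdiff(p,c["img"]).max(2);print("changed px",(d>25).sum(), cv2.boundingRect((d>25).astype(np.uint8)))
except Exception as e: pass
cv2.imwrite("pics/prev.png",c["img"])
E
python3 st.py
```

```text
Traceback (most recent call last):
  File "st.py", line 3, in <module>
    t=np.array(o["wrist_torque"])-[-.011,-.03,0];ax=T[:3,0];print(o["tool_pos"].round(4),o["force"].round(2),t.round(3),"about jaw axis",(t@ax).round(3),o["grip_width"].round(4))
                                                                                                                                                         ^^^^^^^^^^^^^^^^^^^^^
AttributeError: 'float' object has no attribute 'round'
```

```bash
sed -i 's/o\["grip_width"\].round(4)/o["grip_width"]/' st.py; python3 st.py
```

```text
[0.5558 0.0588 0.16  ] [ 0.16 -1.6  -2.87] [-0.071  0.119 -0.049] about jaw axis -0.134 0.052085925392731824[ WARN:0@0.854] global loadsave.cpp:275 findDecoder imread_('pics/prev.png'): can't open/read file: check file path/integrity
```

Call:
{"method": "arm_command", "body": {
  "translation": [
    [0,0,0],
    [0,0,0],
    [0,0,0]
  ],
  "twist": [0,0,0],
  "force": 9,
  "grip": 0
}}

```text
time_s: 8.85
tool_pos: [0.5557, 0.0598, 0.1602]
tool_rot: [-179.7, 0.4, -73.9]
force: [0.6, 0.0, -2.9]
grip_width: 0.0519
```

```bash
python3 st.py
```

```text
[0.5557 0.0598 0.1602] [ 0.62  0.02 -2.89] [-0.045  0.124  0.021] about jaw axis -0.132 0.05189178017587525
changed px 18 (204, 61, 74, 232)
```

Still level at 9 N. Step down in small force decrements.

Call:
{"method": "arm_command", "body": {
  "translation": [
    [0,0,0],
    [0,0,0],
    [0,0,0]
  ],
  "twist": [0,0,0],
  "force": 7
}}

```text
time_s: 9.28
tool_pos: [0.5557, 0.06, 0.1602]
tool_rot: [-179.7, 0.4, -73.9]
force: [0.0, -0.8, -3.1]
grip_width: 0.0522
```

```bash
python3 st.py
```

```text
[0.5557 0.06   0.1602] [ 0.02 -0.83 -3.14] [-0.037  0.115  0.02 ] about jaw axis -0.121 0.052234502937469306
changed px 0 (0, 0, 0, 0)
```

Call:
{"method": "arm_command", "body": {
  "translation": [
    [0,0,0],
    [0,0,0]
  ],
  "twist": [0,0],
  "force": 5.5
}}

```text
time_s: 9.57
tool_pos: [0.5557, 0.06, 0.1602]
tool_rot: [-179.7, 0.4, -73.9]
force: [-1.1, -0.4, -3.6]
grip_width: 0.0519
```

```bash
python3 st.py
```

```text
[0.5557 0.06   0.1602] [-1.09 -0.4  -3.61] [-0.069  0.099  0.002] about jaw axis -0.114 0.05190032873629548
changed px 1 (221, 212, 1, 1)
```

Call:
{"method": "arm_command", "body": {
  "translation": [
    [0,0,0],
    [0,0,0]
  ],
  "twist": [0,0],
  "force": 4.5
}}

```text
time_s: 9.88
tool_pos: [0.5557, 0.06, 0.1602]
tool_rot: [-179.7, 0.4, -73.9]
force: [-0.0, 0.4, -2.6]
grip_width: 0.052
```

```bash
python3 st.py
```

```text
[0.5557 0.06   0.1602] [-0.05  0.38 -2.64] [-0.049  0.089  0.036] about jaw axis -0.1 0.05197685450248515
changed px 107 (219, 194, 35, 43)
```

Call:
{"method": "arm_command", "body": {
  "translation": [
    [0,0,0]
  ],
  "twist": [0],
  "force": 3.8
}}

```text
time_s: 10.05
tool_pos: [0.5556, 0.06, 0.1602]
tool_rot: [-179.7, 0.4, -73.9]
force: [-0.0, -0.1, -3.7]
grip_width: 0.0517
```

```bash
python3 st.py
```

```text
[0.5556 0.06   0.1602] [-0.02 -0.14 -3.73] [-0.087  0.187 -0.055] about jaw axis -0.204 0.051680287044272674
changed px 167 (217, 189, 37, 48)
```

```bash
python3 -c "
import cv2;i=cv2.imread('pics/now.png');cv2.imwrite('pics/t1.png',cv2.resize(i[120:280,140:340],(800,600),interpolation=cv2.INTER_CUBIC))"
```

```text
(no output)
```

View pics/t1.png

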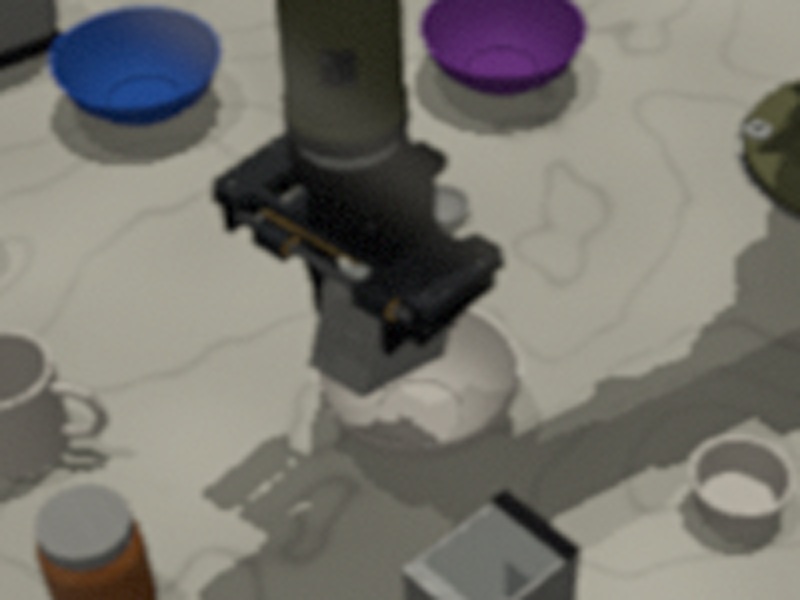

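Call:
{"method": "arm_command", "body": {
  "translation": [
    [0,0,0],
    [0,0,0]
  ],
  "twist": [0,0],
  "force": 3.8
}}

```text
time_s: 10.35
tool_pos: [0.5557, 0.06, 0.1602]
tool_rot: [-179.7, 0.4, -73.9]
force: [0.5, -0.2, -3.4]
grip_width: 0.0522
```

```bash
python3 st.py
```

```text
[0.5557 0.06   0.1602] [ 0.48 -0.16 -3.36] [-0.068  0.163  0.047] about jaw axis -0.176 0.05217043530293729
changed px 403 (212, 190, 42, 66)
```

Call:
{"method": "arm_command", "body": {
  "translation": [
    [0,0,0],
    [0,0,0]
  ],
  "twist": [0,0],
  "force": 3.8
}}

```text
time_s: 10.65
tool_pos: [0.5556, 0.06, 0.1603]
tool_rot: [-179.7, 0.4, -73.9]
force: [0.1, -0.2, -2.9]
grip_width: 0.0521
```

```bash
python3 st.py;python3 -c "
import cv2;i=cv2.imread('pics/now.png');cv2.imwrite('pics/t2.png',cv2.resize(i[150:250,190:290],(600,600),interpolation=cv2.INTER_CUBIC))"
```

```text
[0.5556 0.06   0.1603] [ 0.05 -0.21 -2.95] [-0.083  0.154 -0.01 ] about jaw axis -0.171 0.052076188851780454
changed px 183 (238, 210, 19, 28)
```

View pics/t2.png

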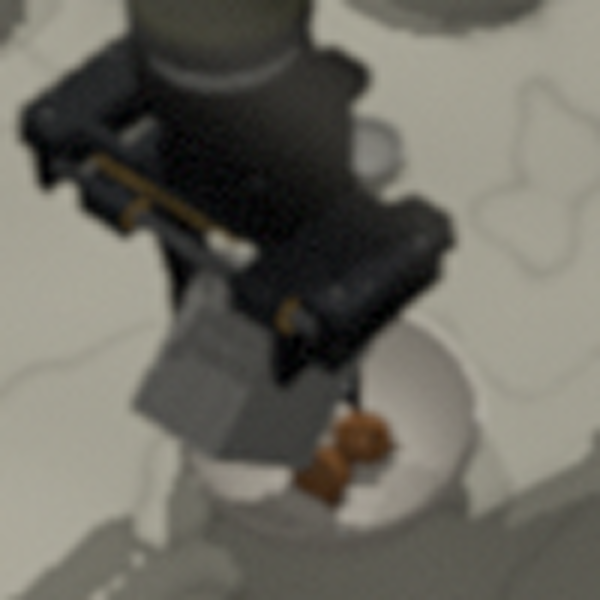

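Call:
{"method": "arm_command", "body": {
  "translation": [
    [0,0,0],
    [0,0,0],
    [0,0,0],
    [0,0,-0.5],
    [0,0,-1.5],
    [0,0,-2],
    [0,0,-1],
    [0,0,0]
  ],
  "twist": [0,0,0,0,0,0,0,0],
  "force": 30
}}

```text
time_s: 11.7
tool_pos: [0.5562, 0.0594, 0.2147]
tool_rot: [-179.6, 0.4, -73.9]
force: [0.1, 0.0, -2.9]
grip_width: 0.0514
```

```bash
python3 st.py;python3 - <<'E' | sed 's/np.float64(\([-0-9.]*\))/\1/g'
from h import *
plan([.561,-.241,.20],-74,10)
c=optics.read_camera("scene");h=cv2.cvtColor(c["img"],cv2.COLOR_BGR2HSV)
m=cv2.inRange(h,(4,110,40),(20,255,255));m[:,:205]=0;m[:190]=0;m[245:]=0;m[:,290:]=0
n,l,s,k=cv2.connectedComponentsWithStats(m)
for i in range(1,n):
    if s[i,4]>15:print(s[i],k[i],ray(c,k[i],.025))
E
```

```text
[0.5562 0.0594 0.2147] [ 0.1   0.05 -2.89] [-0.059  0.196  0.008] about jaw axis -0.205 0.05136113799715117
changed px 9995 (187, 0, 216, 305)
[[2.9, 0.8, 0.1], [2.9, 0.8, 0.1], [2.9, 0.8, 0.1], [2.9, 0.8, 0.1], [2.9, 0.8, 0.1], [2.9, 0.8, 0.1], [2.9, 0.8, 0.1], [2.9, 0.8, 0.1], [2.9, 0.8, 0.1], [2.9, 0.8, 0.1]] [0.0, 0.0, 0.0, 0.0, 0.0, 0.0, 0.0, 0.0, 0.0, 0.0]
[237 223  17  13 118] [244.84745763 228.92372881] [0.50840178 0.05950051 0.025     ]
```

Call:
{"method": "arm_command", "body": {
  "translation": [
    [1.5,0.4,0],
    [2.5,0.7,0],
    [3.2,0.9,0],
    [3.6,1,0],
    [3.6,1,0],
    [3.6,1,0],
    [3.4,0.9,0],
    [3,0.8,0],
    [2.5,0.6,0],
    [1.2,0.3,0]
  ],
  "twist": [0,0,0,0,0,0,0,0,0,0]
}}

```text
time_s: 13.05
tool_pos: [0.5527, -0.251, 0.2052]
tool_rot: [179.5, 0.3, -74.2]
force: [0.3, -0.6, -3.2]
grip_width: 0.0517
```

Call:
{"method": "arm_command", "body": {
  "translation": [
    [0,0,2],
    [0,0,3],
    [0,0,3],
    [0,0,2],
    [0,0,1],
    [0,0,0]
  ],
  "twist": [0,0,0,0,0,0]
}}

```text
time_s: 13.8
tool_pos: [0.5495, -0.2443, 0.085]
tool_rot: [179.3, 0.7, -73.9]
force: [0.7, 0.2, -1.7]
grip_width: 0.0516
```

```bash
python3 st.py;python3 - <<'E'
from h import *
i=cv2.imread('pics/now.png');a=cv2.resize(i[110:210,140:240],(400,400),interpolation=cv2.INTER_CUBIC);b=cv2.resize(i[180:260,205:285],(400,400),interpolation=cv2.INTER_CUBIC);cv2.imwrite('pics/t3.png',np.hstack([a,b]))
E
```

```text
[ 0.5495 -0.2443  0.085 ] [ 0.68  0.23 -1.66] [-0.146  0.161 -0.017] about jaw axis -0.195 0.051648706857215586
changed px 27078 (147, 0, 263, 304)
```

View pics/t3.png

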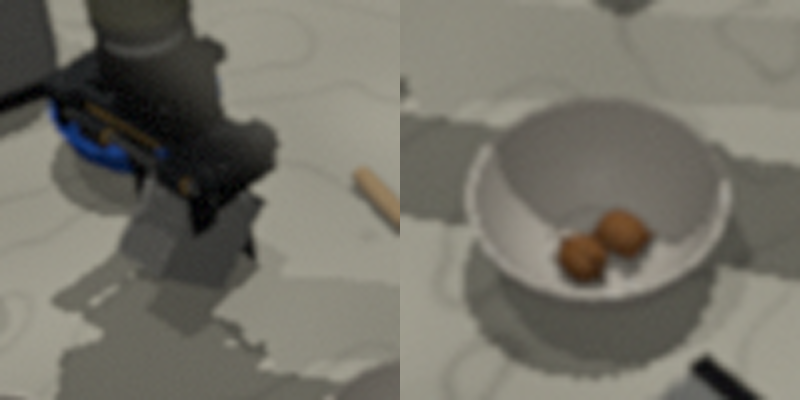

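Call:
{"method": "arm_command", "body": {
  "translation": [
    [0,0,0.3],
    [0,0,0.5],
    [0,0,0.5],
    [0,0,0.5]
  ],
  "twist": [0,0,0,0],
  "force": 4.5
}}

```text
time_s: 14.35
tool_pos: [0.5579, -0.2418, 0.0748]
tool_rot: [-179.7, 0.6, -73.8]
force: [1.1, 2.7, 6.4]
grip_width: 0.052
```

Call:
{"method": "arm_command", "body": {
  "translation": [
    [0,0,0.5],
    [0,0,0.5],
    [0,0,0.5]
  ],
  "twist": [0,0,0]
}}

```text
time_s: 14.72
tool_pos: [0.5661, -0.2391, 0.0665]
tool_rot: [-178.8, 0.5, -73.6]
force: [0.6, 2.7, 4.7]
grip_width: 0.0522
```

Call:
{"method": "arm_command", "body": {
  "translation": [
    [0,0,0.6],
    [0,0,0.6],
    [0,0,0.6],
    [0,0,0.5]
  ],
  "twist": [0,0,0,0]
}}

```text
time_s: 15.22
tool_pos: [0.5772, -0.2356, 0.0511]
tool_rot: [-177.6, 0.4, -73.4]
force: [1.9, 2.8, 3.7]
grip_width: 0.0524
```

```bash
python3 st.py;python3 - <<'E'
from h import *
i=cv2.imread('pics/now.png');cv2.imwrite('pics/t4.png',cv2.resize(i[110:210,130:230],(500,500),interpolation=cv2.INTER_CUBIC))
E
```

```text
[ 0.5772 -0.2356  0.0511] [1.94 2.81 3.71] [ 0.495 -0.215 -0.096] about jaw axis 0.348 0.052365025843064385
changed px 5877 (147, 0, 239, 250)
```

View pics/t4.png

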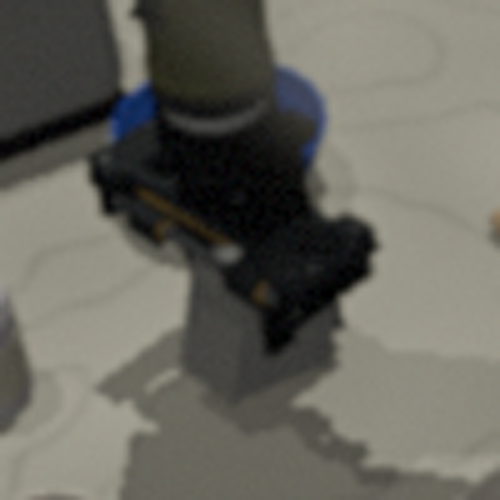

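Call:
{"method": "arm_command", "body": {
  "translation": [
    [0,0,0.6],
    [0,0,0.5],
    [0,0,0.2]
  ],
  "twist": [0,0,0]
}}

```text
time_s: 15.65
tool_pos: [0.5794, -0.2354, 0.0379]
tool_rot: [-177.4, 0.3, -73.4]
force: [2.0, 1.8, 3.8]
grip_width: 0.0519
```

Call:
{"method": "arm_command", "body": {
  "translation": [
    [0,0,0],
    [0,0,0],
    [0,0,0],
    [0,0,0]
  ],
  "twist": [0,0,0,0],
  "grip": 100
}}

```text
time_s: 16.15
tool_pos: [0.5739, -0.2376, 0.0349]
tool_rot: [-178.0, 0.4, -73.6]
force: [-0.4, -0.3, 0.0]
grip_width: 0.0827
```

Call:
{"method": "arm_command", "body": {
  "translation": [
    [0,0,0],
    [0,0,-1],
    [0,0,-2],
    [0,0,-3],
    [0,0,-4],
    [0,0,-4],
    [0,0,-4],
    [0,0,-4],
    [0,0,0]
  ],
  "twist": [0,0,0,0,0,0,0,0,0]
}}

```text
time_s: 17.27
tool_pos: [0.5665, -0.2436, 0.2731]
tool_rot: [-177.5, 0.1, -73.7]
force: [-0.8, -1.1, -1.5]
grip_width: 0.0869
```

Call:
{"method": "arm_command", "body": {
  "translation": [
    [0,3,0],
    [0,4,0],
    [0,3,0],
    [0,0,0]
  ],
  "twist": [0,0,0,0]
}}

```text
time_s: 17.77
tool_pos: [0.4671, -0.2729, 0.2702]
tool_rot: [-177.4, 0.1, -73.8]
force: [-0.2, 0.4, -0.0]
grip_width: 0.0869
```

```bash
python3 st.py;python3 - <<'E'
from h import *
T,o=tool();w=optics.read_camera("wrist");cv2.imwrite("pics/wf.png",w["img"]);np.save("wf.npy",T@w["hand_eye"])
i=optics.read_camera("scene")["img"];t=optics.read_camera("top")["img"]
cv2.imwrite("pics/tf.png",t)
z=lambda a:cv2.resize(a,(390,300),interpolation=cv2.INTER_CUBIC)
cv2.imwrite('pics/f.png',np.vstack([np.hstack([z(i[100:220,130:286]),z(i[190:250,205:283])]),np.hstack([z(w["img"]),z(t[130:220,200:380])])]))
E
```

```text
[ 0.4671 -0.2729  0.2702] [-0.17  0.4  -0.02] [-0.024  0.169  0.001] about jaw axis -0.169 0.08693271701931056
changed px 18887 (147, 0, 260, 249)
```

View pics/f.png

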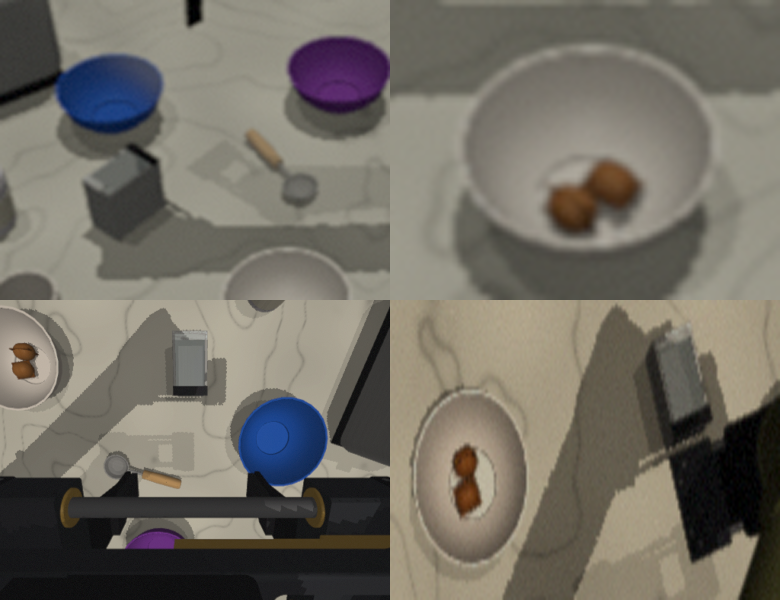

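Run:
```python
from h import *
from scipy.optimize import least_squares
c=optics.read_camera("wrist");M=np.load("wf.npy")
w=np.array([ray(c,(u*512/390,(v-300)*1.28),.084,M) for u,v in[(174,330),(207,330),(208,396),(173,396)]])
print(w.round(3),w.mean(0).round(3),[np.linalg.norm(w[i]-w[(i+1)%4]).round(3) for i in range(4)])
t=optics.read_camera("top");e=cv2.Canny(cv2.GaussianBlur(t["img"],(3,3),0),40,100);v,u=np.nonzero(e[145:222,198:275])
P=np.array([ray(t,(a+198,b+145),.06)[:2] for a,b in zip(u,v)])
print("bowl",least_squares(lambda q:np.hypot(*(P-q).T)-.078,(.502,.05),loss="soft_l1",f_scale=.001).x)
h=cv2.cvtColor(t["img"],cv2.COLOR_BGR2HSV);m=cv2.inRange(h,(4,110,30),(20,255,255))[145:222,198:275];n,l,s,k=cv2.connectedComponentsWithStats(m)
for i in range(1,n):
  if s[i,4]>15:
    x,y,a,b,_=s[i];print([ray(t,(x+198+a/2,y+145+q),.025)[:2].round(3) for q in(0,b)],s[i])
o=telemetry.get_obs();print(o["force"],np.abs(o["joint_velocities"]).max())
```

```text
[[ 0.612 -0.202  0.084]
 [ 0.625 -0.248  0.084]
 [ 0.539 -0.277  0.084]
 [ 0.523 -0.225  0.084]] [ 0.575 -0.238  0.084] [np.float64(0.048), np.float64(0.091), np.float64(0.054), np.float64(0.091)]
bowl [0.50039078 0.04993724]
[array([0.532, 0.051]), array([0.469, 0.052])] [ 31  29  13  21 178]
[ 0.02947612 -0.30666473  0.46996935] 0.16696590179864457
```

```bash
python3 -c "
from cell import env;print(env.sign_off())"
```

```text
the job is handed in; nothing more can be done
None
```

The job is handed in. Both walnuts are in the white bowl, and the low caddy stands upright and released on the counter. No verdict was reported.

**How it was done:** I gripped the low caddy behind its centre and lifted it level. Over the bowl I eased the grip down to 3.8 N, so it pivoted front-down by about 45° and both walnuts rolled out. I then moved it back, pressed its front edge on the counter with a light grip until it turned upright, opened the fingers and backed away.

**Last checks, at about 18 s:**
- **Walnuts:** both are in the bowl, within about 33 mm of its axis.
- **Bowl:** its centre measured (0.500, 0.050). At the start it measured (0.502, 0.050) from the top camera, so it moved about 2 mm at most.
- **Caddy:** its top, measured at 84 mm height, is about 91 × 51 mm and centred at (0.575, −0.238). That matches an upright caddy, about 47 mm from where it started.
- **Robot:** the gripper is open and clear, with the force reading near zero.

**Limits:** I judged the caddy upright from its edges in the pictures and the size of its top, without measuring the angle directly. The wrist torque reading was noisy and had drifted, so I followed the tipping by camera. No check failed.

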